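Vent the vacuum line with its pull-knob

ROBOT

A 6-joint arm with a two-finger parallel gripper is mounted at the origin on a cart in front of the work surface, level with it; the furniture and walls round the work are solid. World frame = base frame: x ahead of the robot, y to its left, z up, the work surface at z = 0. Lengths are in mm, angles in rad, forces in N, time in s.
With the tool pointing down it reaches from about 275 to 750 mm from the base axis. Payload 10.2 kg.
Tool frame: the origin (TCP) lies midway between the tips of the shut fingers; the grasp point (between the pads) lies 19 mm behind it; z points along the fingers, y is the line along which they close (so a half turn about z gives the same grasp; the last joint's range is limited). The gripper opens to 85 mm and grips with 20 to 120 N. Pads are 22 mm wide; open, the fingers measure 114 mm over their backs; the gripper's body (76 mm by 85 mm) begins 54 mm behind the grasp point. The pads swing forward as they close: fully open they stand 13 mm farther back than shut.
Start: joints at [1.061, 0.313, 1.498, -0, 1.331, -0.223], TCP at [148.527, 503.558, 231.294] pointing down, gripper open.
Joint ranges: [-2.94, 2.94], [-0.97, 2.17], [0.19, 2.56], [-1.23, 4.37], [0.02, 3.11], [-2.88, 2.88]. Speed limits (rad/s): [2.39, 2.39, 3.01, 3.14, 3.14, 3.14].

INTERFACE

Orientations are given as a unit quaternion [w, x, y, z].
In Python, from rig import ctrl gives the robot as it stands.
- The arm moves only by the tool send_rows, never from a script. Its argument "targets" is a list of rows, each a list of 7 numbers: the closure, from -1 (fully open) to 1 (shut), so that 0 is half open, then the shift along the tool's x, y, z in m, then the turn, a rotation vector about the tool's x, y, z in rad. In form: [[claw, dx, dy, dz, ax, ay, az], ...]. A call has exactly 10 rows; each row shifts and turns the commanded pose from where the row before left it, along the tool's axes as they then stand; what a row does not reach is not made up. A row lasts 1/8 s, in which the tool goes at most 62.5 mm and 10.7 degrees, less where a joint would pass 70% of its speed; a pose out of reach is approached as far as the arm can. A call with a gripper value outside its range is refused whole. The fingers move at their own pace and stop on an object; "squeeze" is the grip in N (left out, the last holds). Time passes only in rows, so rows that do not move let the fingers close, or fill a call up. It gives the time, the measured TCP pose, the force, the opening and the grip force at its end, in the units of the state.
- ctrl.sense(): the state, without advancing time (a new reading comes with each control period).
- ctrl.capture(name): name is "side" or "top"; returns a dict with "img" (400x640x3 uint8, red, green, blue), "camera_matrix" (3x3 intrinsics, pixels), "R" (3x3) and "t" (3): a world point X has camera coordinates R X + t. Camera axes: x right, y down, z forward; pixel columns grow to the right and rows downward; lengths in mm; the calibration is good to about 2 mm. A picture is of the moment at which its call begins. There is no depth.
- ctrl.finish_job(): hands the job in; it is judged then, once.
Trained networks look in a picture, given as the dict that the camera call returned (one of the last four; its "shot" number tells which), for a name from the list of things; names that differ only in an ending like _2 or _b are one class to them, and where a whole thing is asked for, a point or a joint stands for the part that bears it (a point fixed in the world has none). Each returns a list of dicts, best first, with "score" (0 to 1); they miss things now and then, are a little off and sometimes report something else, mostly with a low value. They report only what shows in the picture. A call takes as long as a camera call.
- ctrl.boxes_of(query, picture): "extent" ([left, top, width, height] in pixels, round what is visible of it).
- ctrl.landmark_of(query, picture): "point" ([column, row] in pixels: a listed point, or the origin of a listed thing).
The state is a dict: "time_s": time; "joints": joint angles; "dq": joint speeds; "tau": joint torques, N m; "eef_pos": TCP position; "ee_rot": TCP orientation; "force": force on the tool from outside, world axes, zero at the start; "wrist_torque": the same for the moment, N m; "grip_width": opening from 0.0 (shut) to 1.0 (fully open); "grip_force": force on a finger pad.
Only numpy, scipy, OpenCV 4.12 (cv2) and the standard library are available. Lean on these libraries where they do the work, as an engineer would, in place of code of your own. Each camera call takes 0.05 s, during which the arm holds its last target. There are 200 camera calls.

TASK

Vent the vacuum line at the three-valve block on the bench: pull the T-shaped knob straight up until it snaps out into its detent, keep it out for about a second, then push it fully back in and let go. Leave the two round knobs beside it as they are.

Things in the scene. Friction and masses are not known exactly. Their poses are not given: they have to be found in the camera images.
- tee_grip (a point): Centre of the T-shaped knob's handle: a black bar 14 mm thick (its x axis), 46 long (y), 22 high (z, up) on a 10 mm steel stem. In, it spans 88 to 110 mm above the bench, this point at 99 mm; out, 24 mm higher. It tops one of three aluminium valves 78 mm apart in a row along y on a grey base plate; their order varies, the row is turned up to 20 degrees. 30 mm beside both long faces is free.
- tee_valve_knob (a joint): Travel of the T-shaped knob straight up, m: 0 fully in (start), 0.024 out. Over-centre detent: 6 to 8 N starts it either way, the force fades to nothing at mid travel; past that it snaps to the far end and stays. Each valve is fixed, 50x54 mm, its block's top 56 mm above the bench, with a steel collar 28 mm wide up to 66 mm round the stem.
- mushroom_valve_knob (a joint): How far (m) the round mushroom-shaped black knob, 34 mm across and 22 high, on another valve of the block, is pushed in; same mechanism, but counted downward: starts fully out at 0, its top 132 mm above the bench, and must stay out; 0.024 is fully in.
- small_valve_knob (a joint): Travel (m) of the small round black knob, 20 mm across and 22 high, on the remaining valve, same mechanism: starts fully in at 0, its top 108 mm above the bench, and must stay in.

How it is judged:
By the outcome, as a careful person would: the job done as asked, in the order asked, and still so for the second after the job is handed in, with the robot touching nothing.
It also fails if it takes over 32 s, if anything falls off the work surface, if the arm or the gripper's body presses on something with over 40 N, if the wrist force passes 120 N, or if a joint passes its speed limit or range.

## Working session

There is one attempt and no reset: what is moved stays moved. The work goes in short steps, Python scripts to look and compute and a tool call to move; the robot and the scene stay as the last step left them, time stands still between calls to the robot, and variables do not carry over. Pictures are saved under pics/ and viewed, at most 10 in all, crops included, and the job is handed in when it is done.

Besides the shell and the picture viewer there is one more tool, called as a command line: name --pt "numbers of a row" for each row, then --argument value for the rest. send_rows: Moves the arm, as the interface text tells. Its arguments: {"type":"object","properties":{"targets":{"type":"array"},"squeeze":{"type":"number"}},"required":["targets"]}

```bash
mkdir -p pics; cat > h.py <<'E'
import numpy as np,cv2
from rig import ctrl
def ray(p,px):
    K,R,t=[np.array(p[k],float) for k in("camera_matrix","R","t")]
    d=R.T@np.linalg.inv(K)@np.array([px[0],px[1],1.]);return -R.T@t.ravel(),d/np.linalg.norm(d)
def atz(p,px,z):
    o,d=ray(p,px);return o+d*(z-o[2])/d[2]
def tri(rs):
    A=sum(np.eye(3)-np.outer(d,d) for o,d in rs);b=sum((np.eye(3)-np.outer(d,d))@o for o,d in rs);return np.linalg.solve(A,b)
def proj(p,X):
    q=np.array(p["camera_matrix"])@(np.array(p["R"])@np.array(X)+np.array(p["t"]).ravel());return q[:2]/q[2]
def save(p,n):cv2.imwrite(f"pics/{n}.png",np.array(p["img"])[:,:,::-1])
E
python3 - <<'E'
from h import *
s=ctrl.sense();print({k:np.round(s[k],3).tolist() for k in s})
P={n:ctrl.capture(n) for n in("side","top")}
cv2.imwrite("pics/a.png",np.vstack([P[n]["img"] for n in P])[:,:,::-1][:, :] if 0 else cv2.resize(np.vstack([P[n]["img"] for n in P])[:,:,::-1],(480,600)))
for n,p in P.items():
    save(p,n+"0")
    for q,z in(("tee_grip",99),("mushroom_valve_knob",120),("small_valve_knob",97)):
        for l in ctrl.landmark_of(q,p)[:2]: print(n,q,l,atz(p,l["point"],z).round(1))
        print([ (b["extent"],b["score"]) for b in ctrl.boxes_of(q,p)[:2]])
E
```

```text
{'time_s': 0.0, 'joints': [1.061, 0.313, 1.498, 0.0, 1.331, -0.223], 'dq': [0.001, 0.002, -0.001, -0.001, -0.0, 0.001], 'tau': [0.002, -41.227, -25.974, -0.0, 0.004, -0.0], 'eef_pos': [148.4, 503.334, 230.748], 'ee_rot': [-0.0, 0.143, 0.99, -0.001], 'force': [0.066, -0.48, -0.861], 'wrist_torque': [-0.016, -0.024, 0.006], 'grip_force': 0.0, 'grip_width': 0.997}
side tee_grip {'point': [343.1, 189.0], 'score': 0.72} [469.8  -3.9  99. ]
[]Traceback (most recent call last):
  File "<stdin>", line 8, in <module>
ValueError: it knows: tee_grip
```

```bash
python3 - <<'E'
from h import *
P={n:ctrl.capture(n) for n in("side","top")}
for n,p in P.items():
    save(p,n+"0")
    print(n,[(l["point"],l["score"],atz(p,l["point"],99).round(1)) for l in ctrl.landmark_of("tee_grip",p)[:2]])
    for q in ("tee_grip","mushroom_valve_knob","small_valve_knob"):
        try: print(q,[ (b["extent"],b["score"]) for b in ctrl.boxes_of(q,p)[:2]])
        except ValueError as e: print(q,e)
E
```

```text
side [([340.7, 188.2], 0.49, array([475. ,  -7.7,  99. ]))]
tee_grip [([337.2, 179.3, 13.0, 22.0], 0.7)]
mushroom_valve_knob [([328.3, 157.6, 13.5, 24.1], 0.5)]
small_valve_knob [([322.7, 156.2, 7.6, 16.2], 0.63)]
top [([353.2, 226.0], 0.55, array([473.1,   2.2,  99. ]))]
tee_grip [([344.9, 218.8, 22.9, 9.9], 0.55)]
mushroom_valve_knob [([385.8, 210.4, 12.0, 14.6], 0.66)]
small_valve_knob []
```

View pics/top0.png

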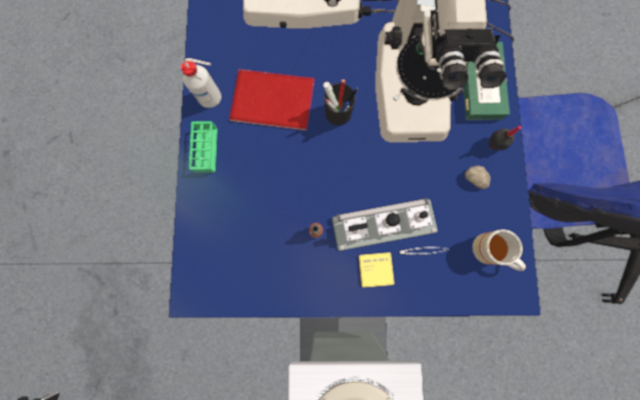

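View pics/side0.png

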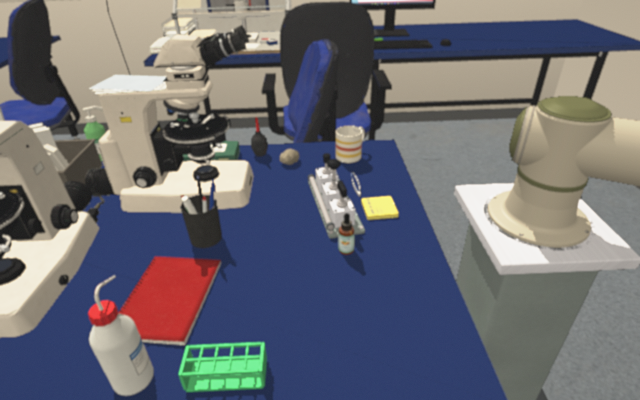

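```bash
python3 - <<'E'
import cv2,numpy as np
t=cv2.imread("pics/top0.png")[190:260,300:450]; s=cv2.imread("pics/side0.png")[145:260,300:400]
cv2.imwrite("pics/c1.png",np.hstack([cv2.resize(t,None,fx=3.6,fy=3.6,interpolation=2)[:252,:540],cv2.resize(s[:100,:],None,fx=2.52,fy=2.52,interpolation=2)]))
from h import *
p=ctrl.capture("top");q=ctrl.capture("side")
print(p["camera_matrix"],(atz(p,[357,227],110)-atz(p,[358,227],110)),(atz(q,[357,227],110)-atz(q,[358,227],110)))
E
```

```text
[[367.28951853   0.         322.29596388]
 [  0.         367.28951853 195.56760486]
 [  0.           0.           1.        ]] [0.01935557 2.26495555 0.        ] [ 1.93318642 -0.12740972  0.        ]
```

View pics/c1.png

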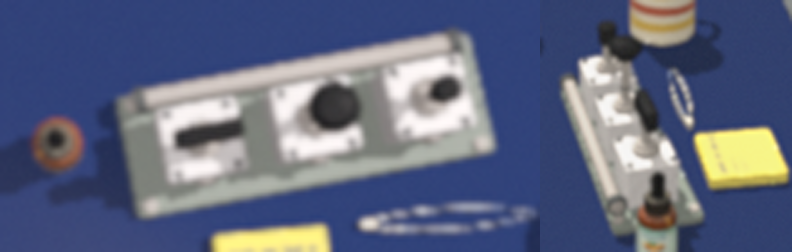

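```bash
cat > seg.py <<'E'
from h import *
def blobs(p,r,scale=4,thr=60):
    x0,y0,x1,y1=r
    c=cv2.resize(np.array(p["img"])[y0:y1,x0:x1],None,fx=scale,fy=scale,interpolation=cv2.INTER_CUBIC)
    m=(c.max(2)<thr).astype(np.uint8)
    n,l,st,ce=cv2.connectedComponentsWithStats(m)
    out=[]
    for i in range(1,n):
        if st[i,4]<150:continue
        pts=np.argwhere(l==i)[:,::-1].astype(np.float32)
        (c0,wh,a)=cv2.minAreaRect(pts)
        f=lambda q:(np.array(q)+.5)/scale-.5+[x0,y0]
        out.append((f(ce[i]).round(2),f(c0).round(2),(np.array(wh)/scale).round(1),round(a,1),st[i,4]/scale**2,[f(b).round(1).tolist() for b in cv2.boxPoints((c0,wh,a))]))
    return out
E
python3 - <<'E'
from seg import *
p=ctrl.capture("top");q=ctrl.capture("side")
for nm,pp,r in(("top",p,(340,200,440,250)),("side",q,(310,150,360,210))):
  for thr in (60,80):
    for b in blobs(pp,r,4,thr): print(nm,thr,*b[:5],atz(pp,b[0],{"top":110,"side":99}[nm]).round(1), b[5] if nm=="top" else "")
# white block top centres
x0,y0=330,195
c=cv2.resize(np.array(p["img"])[195:255,330:445],None,fx=4,fy=4,interpolation=cv2.INTER_CUBIC)
m=(c.min(2)>185).astype(np.uint8)
n,l,st,ce=cv2.connectedComponentsWithStats(m)
for i in range(1,n):
    if st[i,4]>800:
        h=cv2.convexHull(np.argwhere(l==i)[:,::-1].astype(np.float32));R=cv2.minAreaRect(h)
        px=(np.array(R[0])+.5)/4-.5+[x0,y0];print("blk",px,np.array(R[1])/4,R[2],atz(p,px,56).round(1))
E
```

```text
top 60 [422.71 214.64] [422.65 214.65] [4.  5.9] 66.0 19.9375 [ 496.7 -155.6  110. ] [[419.2, 214.0], [424.5, 211.6], [426.2, 215.3], [420.8, 217.7]]
top 60 [391.55 219.8 ] [391.97 219.47] [11.  11.5] 70.6 86.0625 [485.5 -84.3 110. ] [[384.7, 216.2], [395.6, 212.4], [399.2, 222.7], [388.4, 226.6]]
top 60 [357.33 226.85] [357.57 226.68] [ 3.3 17.2] 77.1 48.4375 [470.2  -6.2 110. ] [[348.8, 227.0], [365.6, 223.2], [366.3, 226.4], [349.5, 230.2]]
top 80 [422.99 214.52] [422.82 214.53] [4.9 7.2] 66.0 29.6875 [ 496.9 -156.3  110. ] [[418.5, 213.7], [425.1, 210.8], [427.1, 215.3], [420.5, 218.2]]
top 80 [392.56 219.35] [392.4  219.27] [11.8 13.3] 69.4 125.0625 [486.5 -86.7 110. ] [[384.1, 216.1], [396.6, 211.4], [400.7, 222.4], [388.2, 227.1]]
top 80 [357.64 226.77] [357.79 226.64] [ 4.3 18.3] 76.8 68.5 [470.3  -7.  110. ] [[348.4, 226.7], [366.2, 222.5], [367.2, 226.6], [349.4, 230.8]]
side 60 [330.97 161.59] [330.4  161.37] [18.7  9.5] 35.2 132.75 [ 489.4 -135.6   99. ] 
side 60 [342.   188.73] [341.97 188.57] [15.7  6.2] 65.1 79.5 [472.2  -5.3  99. ] 
side 80 [340.54 163.81] [341.17 163.54] [40.  14.1] 13.4 294.625 [ 466.2 -122.2   99. ] 
side 80 [342.11 188.54] [342.07 188.38] [16.8  7.3] 65.6 103.4375 [471.9  -6.1  99. ] 
blk [381.97236252 208.97126007] [ 2.97754717 83.2026825 ] 79.80850219726562 [517.7 -71.9  56. ]
blk [419.1872406  216.33637238] [21.77232933 22.83778381] 76.60750579833984 [ 498.9 -161.3   56. ]
blk [387.35441208 222.28235245] [21.34053421 22.39807129] 77.47119140625 [485.2 -83.8  56. ]
blk [354.12500381 221.5       ] [10.0623045  23.59051704] 63.43495178222656 [487.8  -3.5  56. ]
blk [356.39000702 234.85499954] [ 8.09637165 20.1171875 ] 81.8698959350586 [455.5  -8.2  56. ]
```

```bash
cat >> h.py <<'E'
from scipy.spatial.transform import Rotation as Ro
def pose():
    s=ctrl.sense();return np.array(s["eef_pos"]),Ro.from_quat(np.array(s["ee_rot"]),scalar_first=True),s
def delta(X,yaw):
    p,R,s=pose();ty=np.deg2rad(yaw)
    y=np.array([np.cos(ty),np.sin(ty),0]);z=np.array([0,0,-1.]);T=Ro.from_matrix(np.c_[np.cross(y,z),y,z])
    print(round(s["time_s"],2),p.round(1),"tool shift",(R.inv().apply(np.array(X)-p)).round(1),"rv",(R.inv()*T).as_rotvec().round(4),"F",np.round(s["force"],1),s["grip_width"],s["grip_force"])
E
python3 - <<'E'
from h import *
p,R,s=pose();from scipy.optimize import least_squares
def sim(v):
    q,r=p.copy(),R
    for i in range(10): q=q+r.apply([v[0],v[1],v[2]]); r=r*Ro.from_rotvec([0,0,v[3]])
    y=r.apply([0,1,0]);return np.r_[q-[471.5,-6,160],1e3*(np.arctan2(y[1],y[0])-np.deg2rad(10.5))]
print(least_squares(sim,[-53,-5,6,.11]).x); delta([471.5,-6,160],10.5)
E
```

```text
[-61.87454706 -14.07998165   7.12766258   0.11007293]
0.9 [148.5 503.6 231.3] tool shift [-453.9 -397.4   71.3] rv [ 0.     -0.      1.1007] F [-0.2  0.  -0.6] 0.9978560464014593 0.0
```

send_rows --pt "0 -0.03 -0.007 0.003 0 0 0.06" --pt "0 -0.056 -0.012 0.006 0 0 0.11" --pt "0 -0.056 -0.012 0.006 0 0 0.11" --pt "0 -0.056 -0.012 0.006 0 0 0.11" --pt "0 -0.056 -0.012 0.006 0 0 0.11" --pt "0 -0.056 -0.012 0.006 0 0 0.11" --pt "0 -0.056 -0.012 0.006 0 0 0.11" --pt "0 -0.056 -0.012 0.006 0 0 0.11" --pt "0 -0.056 -0.012 0.006 0 0 0.11" --pt "0 -0.056 -0.012 0.006 0 0 0.11" --squeeze 60

```text
time_s: 2.15
eef_pos: [444.0, 70.6, 174.3]
ee_rot: [0.0, 0.621, 0.784, 0.0]
force: [2.2, 0.2, 0.7]
grip_width: 0.499
grip_force: 0.0
```

```bash
python3 -c "
from h import *
delta([471.5,-6,160],10.5)"
```

```text
2.15 [444.   70.6 174.3] tool shift [-80.9   9.3  14.3] rv [0.0006 0.0002 0.0471] F [2.2 0.2 0.7] 0.4989284502950669 0.0
```

send_rows --pt "0 -0.027 0.003 0.005 0 0 0.016" --pt "0 -0.027 0.003 0.005 0 0 0.016" --pt "0 -0.027 0.003 0.005 0 0 0.015" --pt "0 0 0 0 0 0 0" --pt "0 0 0 0 0 0 0" --pt "0 0 0 0 0 0 0" --pt "0 0 0 0 0 0 0" --pt "0 0 0 0 0 0 0" --pt "0 0 0 0 0 0 0" --pt "0 0 0 0 0 0 0"

```text
time_s: 3.4
eef_pos: [469.9, -4.6, 159.3]
ee_rot: [-0.0, 0.638, 0.77, -0.0]
force: [0.1, 0.4, -0.2]
grip_width: 0.501
grip_force: 0.0
```

```bash
python3 - <<'E'
from h import *
delta([471.5,-6,80],10.5)
q=ctrl.capture("side");p=ctrl.capture("top")
cv2.imwrite("pics/c2.png",np.hstack([cv2.resize(np.array(x["img"])[a:a+100,b:b+100,::-1],(400,400),interpolation=2) for x,a,b in((q,120,300),(p,180,310))]))
for x in(q,p):print(proj(x,[471.5,-6,110]),proj(x,pose()[0]))
E
```

```text
3.4 [469.9  -4.6 159.3] tool shift [-1.7  1.3 79.3] rv [-0.     -0.      0.0037] F [ 0.1  0.4 -0.2] 0.5005571373818032 0.0
[342.32669686 184.435918  ] [343.31486744 165.59341707]
[357.20711908 226.25573755] [358.56054176 224.99315454]
```

View pics/c2.png

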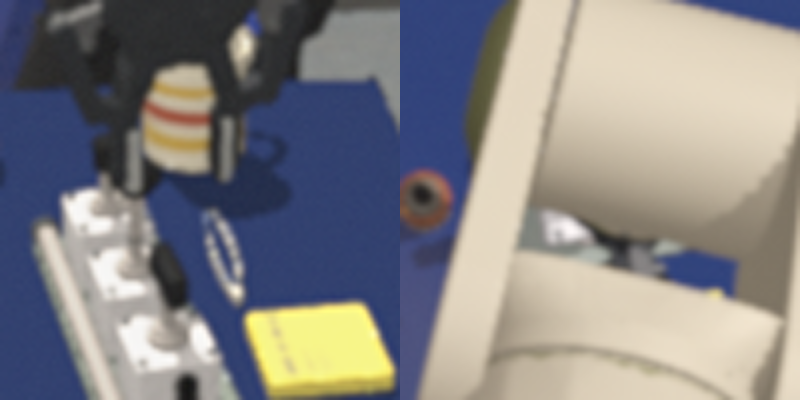

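The side view shows the tee at crop (170,275), below and between the finger tips (133 and 227, row ~170). That matches the estimate, so I'm descending.

send_rows --pt "0 -0.002 0.001 0.01 0 0 0.004" --pt "0 0 0 0.015 0 0 0" --pt "0 0 0 0.015 0 0 0" --pt "0 0 0 0.015 0 0 0" --pt "0 0 0 0.012 0 0 0" --pt "0 0 0 0.008 0 0 0" --pt "0 0 0 0.004 0 0 0" --pt "0 0 0 0 0 0 0" --pt "0 0 0 0 0 0 0" --pt "0 0 0 0 0 0 0"

```text
time_s: 4.75
eef_pos: [471.4, -6.5, 80.6]
ee_rot: [0.0, 0.64, 0.769, 0.0]
force: [0.3, -0.3, 0.1]
grip_width: 0.498
grip_force: 0.0
```

```bash
python3 - <<'E'
from h import *
delta([471.5,-6,80],10.5)
q=ctrl.capture("side")
cv2.imwrite("pics/c3.png",cv2.resize(np.array(q["img"])[130:230,290:390,::-1],(500,500),interpolation=2))
E
```

```text
4.75 [471.4  -6.5  80.6] tool shift [0.5 0.2 0.6] rv [ 0.0006  0.0003 -0.0003] F [ 0.3 -0.3  0.1] 0.497648378987127 0.0
```

View pics/c3.png

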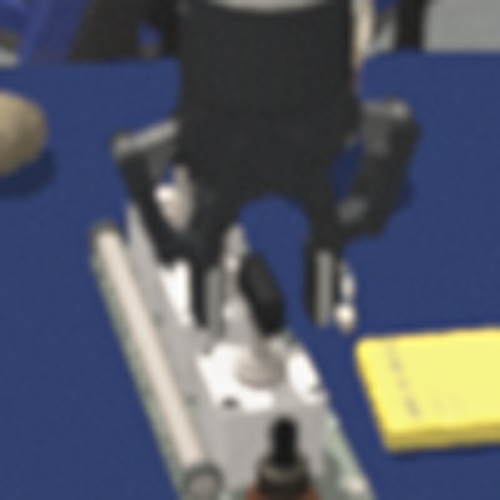

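The bar (crop 265,292) sits between the fingers (210 and 322), so I'm closing.

send_rows --pt "0.3 0 0 0 0 0 0" --pt "0.5 0 0 0 0 0 0" --pt "1 0 0 0 0 0 0" --pt "1 0 0 0 0 0 0" --pt "1 0 0 0 0 0 0" --pt "1 0 0 0 0 0 0" --pt "1 0 0 0 0 0 0" --pt "1 0 0 0 0 0 0" --pt "1 0 0 0 0 0 0" --pt "1 0 0 0 0 0 0" --squeeze 60

```text
time_s: 6.05
eef_pos: [472.9, -6.2, 80.7]
ee_rot: [0.002, 0.64, 0.769, 0.001]
force: [9.3, 4.4, -1.8]
grip_width: 0.154
grip_force: 62.6
```

```bash
python3 -c "
from h import *
delta([471.5,-6,80],10.5)"
```

```text
6.05 [472.9  -6.2  80.7] tool shift [ 0.4 -1.3  0.7] rv [ 0.0043  0.0005 -0.0009] F [ 9.3  4.4 -1.8] 0.1537410018653202 62.57812321186066
```

send_rows --pt "1 0 0.0015 0 0 0 0" --pt "1 0 0 -0.003 0 0 0" --pt "1 0 0 -0.004 0 0 0" --pt "1 0 0 -0.004 0 0 0" --pt "1 0 0 -0.004 0 0 0" --pt "1 0 0 -0.004 0 0 0" --pt "1 0 0 -0.004 0 0 0" --pt "1 0 0 -0.002 0 0 0" --pt "1 0 0 0 0 0 0" --pt "1 0 0 0 0 0 0"

```text
time_s: 7.3
eef_pos: [472.9, -6.2, 104.8]
ee_rot: [0.0, 0.64, 0.769, 0.0]
force: [7.1, 1.3, -7.6]
grip_width: 0.151
grip_force: 62.0
```

```bash
python3 - <<'E'
from h import *
delta([472.9,-6,104.7],10.5)
q=ctrl.capture("side")
cv2.imwrite("pics/c4.png",cv2.resize(np.array(q["img"])[130:230,290:390,::-1],(500,500),interpolation=2))
E
```

```text
7.3 [472.9  -6.2 104.8] tool shift [0.2 0.1 0.1] rv [ 0.0003 -0.0001 -0.0005] F [ 7.1  1.3 -7.6] 0.15126478248525874 61.98421776294708
```

View pics/c4.png

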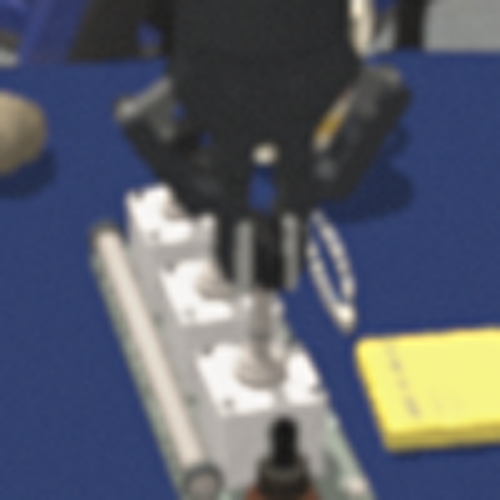

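The knob is up: its lower edge is at crop row ~285 against ~335 before, and the stem shows. I'm nudging against the stop and holding.

send_rows --pt "1 0 0 -0.001 0 0 0" --pt "1 0 0 0 0 0 0" --pt "1 0 0 0 0 0 0" --pt "1 0 0 0 0 0 0" --pt "1 0 0 0 0 0 0" --pt "1 0 0 0 0 0 0" --pt "1 0 0 0 0 0 0" --pt "1 0 0 0 0 0 0" --pt "1 0 0 0 0 0 0" --pt "1 0 0 0 0 0 0"

```text
time_s: 8.6
eef_pos: [472.8, -6.1, 104.9]
ee_rot: [-0.0, 0.64, 0.769, 0.0]
force: [11.7, 0.8, -19.0]
grip_width: 0.155
grip_force: 60.3
```

```bash
python3 -c "
from h import *
delta([472.9,-6,80.7],10.5)"
```

```text
8.6 [472.8  -6.1 104.9] tool shift [ 0.1  0.1 24.2] rv [ 0.     -0.0004 -0.0006] F [ 11.7   0.8 -19. ] 0.15537356961145643 60.251625180244446
```

It's at the hard stop and held for over a second. Pushing back in.

send_rows --pt "1 0 0 0.002 0 0 0" --pt "1 0 0 0.004 0 0 0" --pt "1 0 0 0.004 0 0 0" --pt "1 0 0 0.004 0 0 0" --pt "1 0 0 0.004 0 0 0" --pt "1 0 0 0.004 0 0 0" --pt "1 0 0 0.003 0 0 0" --pt "1 0 0 0.0015 0 0 0" --pt "1 0 0 0 0 0 0" --pt "1 0 0 0 0 0 0"

```text
time_s: 9.85
eef_pos: [473.0, -6.2, 80.6]
ee_rot: [0.0, 0.64, 0.769, 0.0]
force: [0.0, 2.1, 12.3]
grip_width: 0.15
grip_force: 64.9
```

```bash
python3 -c "
from h import *
delta([472.9,-6,80.7],10.5)"
```

```text
9.85 [473.   -6.2  80.6] tool shift [ 0.2 -0.  -0.1] rv [ 0.0008  0.0004 -0.0002] F [ 0.   2.1 12.3] 0.15013067241575806 64.86482977867126
```

send_rows --pt "0.5 0 0 0 0 0 0" --pt "0 0 0 0 0 0 0" --pt "0 0 0 0 0 0 0" --pt "0 0 0 0 0 0 0" --pt "0 0 0 -0.01 0 0 0" --pt "0 0 0 -0.02 0 0 0" --pt "0 0 0 -0.03 0 0 0" --pt "0 0 0 -0.03 0 0 0" --pt "0 0 0 -0.02 0 0 0" --pt "0 0 0 0 0 0 0"

```text
time_s: 11.1
eef_pos: [473.3, -6.3, 191.3]
ee_rot: [0.002, 0.64, 0.769, 0.001]
force: [-0.4, 0.9, -0.3]
grip_width: 0.501
grip_force: 0.0
```

```bash
python3 - <<'E'
from h import *
delta([472.9,-6,80.7],10.5)
q=ctrl.capture("side")
cv2.imwrite("pics/c5.png",cv2.resize(np.array(q["img"])[130:230,290:390,::-1],(500,500),interpolation=2))
E
```

```text
11.1 [473.3  -6.3 191.3] tool shift [  0.5  -0.7 110.6] rv [ 0.003   0.0015 -0.0002] F [-0.4  0.9 -0.3] 0.5007226467176704 0.0
```

View pics/c5.png

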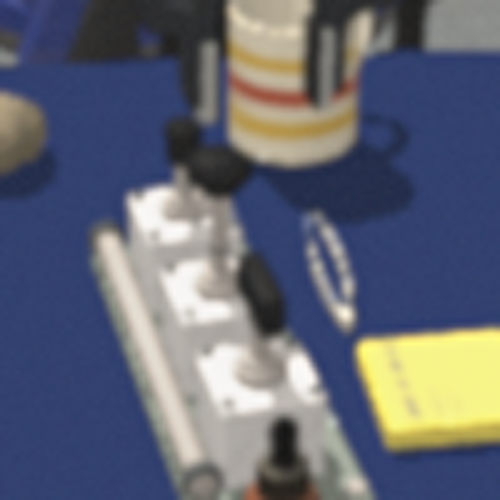

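The tee is back in at crop (265,292), as at the start. The mushroom knob is still out (220,170), the small knob is unchanged (183,140), and the gripper is clear.

```bash
python3 -c "
from rig import ctrl
print(ctrl.finish_job())"
```

```text
the job is handed in; nothing more can be done
None
```

The T-knob was pulled out to its stop, held there for over a second, pushed fully back in and released; the last picture shows both round knobs unmoved, and the job was handed in at about 11 s.

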